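# Turn the cupping turntable to present the sample tin

### The arm

A 6-joint arm with a two-finger parallel gripper is mounted at the origin on a cart in front of the work surface, level with it; the furniture and walls round the work are solid. World frame = base frame: x ahead of the robot, y to its left, z up, the work surface at z = 0. Lengths are in mm, angles in rad, forces in N, time in s.
With the tool pointing down it reaches from about 400 to 925 mm from the base axis. Payload 12.5 kg.
Tool frame: the origin (TCP) lies between the finger pads; the fingertips stand 19 mm ahead of it and the grasp point (between the pads) is the TCP (env.nose_length is the distance from the TCP to the fingertips, in mm); z points along the fingers, y is the line along which they close (so a half turn about z gives the same grasp; the last joint's range is limited). The gripper opens to 95 mm and grips with 3 to 60 N. Pads are 20 mm wide; open, the fingers measure 119 mm over their backs; the gripper's body (75 mm by 180 mm) begins 59 mm behind the grasp point.
Start: joints at [1.142, 0.491, 1.559, -0, 1.092, -0.106], TCP at [198.247, 592.742, 233.661] pointing down, gripper open.
Joint ranges: [-3.1, 3.1], [-0.84, 2.19], [0.05, 2.79], [-1.13, 4.28], [0.06, 2.93], [-2.69, 2.69]. Speed limits (rad/s): [2.22, 2.22, 2.79, 3.14, 3.14, 3.14].

### API

Orientations are given as [roll, pitch, yaw] about the fixed x, y, z axes, in that order (R = Rz(yaw) Ry(pitch) Rx(roll)).
In Python, from cell import env gives the robot as it stands. The module is installed in compiled form; this text tells all that it offers.
- The arm moves only by the tool drive_tool, never from a script. Its argument "rows" is a list that holds one entry, the list of rows, each a list of 7 numbers: the shift along the tool's x, y, z scaled (see below), then the turn, a rotation vector about the tool's x, y, z scaled (see below), then the opening, from 0 (shut) to 1 (fully open). In form: [[[tx, ty, tz, ax, ay, az, jaw], ...]]. A call has 1 to 5 rows; each row shifts and turns the commanded pose from where the row before left it, along the tool's axes as they then stand; what a row does not reach is not made up. The controller multiplies each number of a shift by 250 mm and each number of a turn by 180 degrees. A row lasts 1/8 s, in which the tool goes at most 62.5 mm and 10.7 degrees, less where a joint would pass 70% of its speed; a pose out of reach is approached as far as the arm can. A call with a number of a shift or a turn outside -1 to 1 is refused whole. A call with a gripper value outside its range is refused whole. The fingers move at their own pace and stop on an object; the grip force is fixed at half the most. Time passes only in rows, so rows that do not move let the fingers close. It gives the time, the measured TCP pose, the force, the opening and the grip force at its end, in the units of the state.
- env.state(): the state, without advancing time (a new reading comes with each control period).
- env.read_camera(name): name is "scene" or "top" or "wrist"; returns a dict with "color" (400x640x3 uint8, blue, green, red), "camera_matrix" (3x3 intrinsics, pixels), "pose" (4x4, takes a point from camera to world coordinates). Camera axes: x right, y up, looking along -z (the intrinsics and any distortion apply to the point x, -y, -z); pixel columns grow to the right and rows downward; lengths in mm; the calibration is good to about 2 mm. The wrist camera is an equidistant fisheye: a pixel r from the principal point sees the ray r / f radians off the axis. A picture is of the moment at which its call begins. There is no depth.
- env.job_done(): hands the job in; it is judged then, once.
Trained networks look in a picture, given as the dict that the camera call returned (one of the last four; its "shot" number tells which), for a name from the list of things; names that differ only in an ending like _2 or _b are one class to them, and where a whole thing is asked for, a point or a joint stands for the part that bears it (a point fixed in the world has none). Each returns a list of dicts, best first, with "score" (0 to 1); they miss things now and then, are a little off and sometimes report something else, mostly with a low value. They report only what shows in the picture. A call takes as long as a camera call.
- env.search_frame(name, picture): "at" ([x, y, z] in mm, in the coordinates of the camera as it stood for that picture, good to about 4 mm: the middle of the surface that is visible of it).
- env.place_of(name, picture): "at" ([x, y, z] in mm, in the coordinates of the camera as it stood for that picture, good to about 4 mm: a listed point, or the origin of a listed thing).
The state is a dict: "t": time; "joints": joint angles; "qvel": joint speeds; "tau": joint torques, N m; "eef_pos": TCP position; "tcp_rot": TCP orientation; "ft_force": force on the tool from outside, world axes, zero at the start; "moment": the same for the moment, N m; "opening": opening from 0.0 (shut) to 1.0 (fully open); "grip_force": force on a finger pad.
Only numpy, scipy, OpenCV 4.12 (cv2) and the standard library are available. Lean on these libraries where they do the work, as an engineer would, in place of code of your own. Each camera call takes 0.05 s, during which the arm holds its last target. There are 200 camera calls.

### The job

Turn the cupping turntable by gently pushing the posts on its rim with the fingertips, until the square sample tin stands squarely at the fixed arrow-shaped pointer, the middle of the tin in line with the arrow. Do not grip anything, not even a post between the fingers, nor whirl the platter, and do not touch the tin or the bowls riding on it; leave everything else on the table where it is, and finish with the hand clear and the platter at rest.

Things in the scene. Friction and masses are not known exactly. Their poses are not given: they have to be found in the camera images.
- stand: fixed dark steel foot of the turntable, bolted to the table (its place and yaw vary). Origin on the table top, exactly on the turntable's upright axis; z up. Its own -x axis points from the turntable's axis out to the pointer. It does not turn with the platter.
- pointer_tip (a point): tip of the fixed arrow-shaped pointer on the foot, just outside the platter's rim: 163 mm from the axis along the foot's -x axis, 30 mm above the table. The pointer is a dark steel block 30 mm high, 43 mm wide at most, that lies from 163 to 222 mm from the axis; it is lower than the platter's upper side.
- platter: round light wooden platter with a dark rubber mat, 300 mm across, turns either way without stops about its upright axis; slight friction (0.15 N m) stops it almost at once when not pushed. Origin on the axis, 18 mm above the table; its upper side is 32 mm above the table. Axes turn with it, z up. The tin and bowls stand between the posts, near its +x, +y, -x, -y directions.
- post_0 (a point): middle of the top of one of four upright steel posts on the platter's rim to push it by, 67 mm above the table; the post is 14 mm thick, rises 35 mm above the platter and stands 138 mm from the axis, 45 degrees counter-clockwise from the platter's x axis. Turns with the platter.
- post_1 (a point): middle of the top of one of four upright steel posts on the platter's rim to push it by, 67 mm above the table; the post is 14 mm thick, rises 35 mm above the platter and stands 138 mm from the axis, 135 degrees counter-clockwise from the platter's x axis. Turns with the platter.
- post_2 (a point): middle of the top of one of four upright steel posts on the platter's rim to push it by, 67 mm above the table; the post is 14 mm thick, rises 35 mm above the platter and stands 138 mm from the axis, 225 degrees counter-clockwise from the platter's x axis. Turns with the platter.
- post_3 (a point): middle of the top of one of four upright steel posts on the platter's rim to push it by, 67 mm above the table; the post is 14 mm thick, rises 35 mm above the platter and stands 138 mm from the axis, 315 degrees counter-clockwise from the platter's x axis. Turns with the platter.
- tin: plain grey metal sample tin with a closed square lid, 73 x 65 mm and 52 mm high, the only square thing on the platter; stands loose on the platter about 80 mm from its axis, in any one of the four places. Origin: centre of its underside; z up. Not to be touched: it rides on the platter.
- bowl_a: white porcelain cupping bowl with a black inside, empty, 92 mm across and 60 mm high, standing loose on the platter about 80 mm from its axis. Origin: centre of its underside; z up. Not to be touched.
- bowl_b: white porcelain cupping bowl with a black inside, empty, 92 mm across and 60 mm high, standing loose on the platter about 80 mm from its axis. Origin: centre of its underside; z up. Not to be touched.
- bowl_c: white porcelain cupping bowl with a black inside, empty, 92 mm across and 60 mm high, standing loose on the platter about 80 mm from its axis. Origin: centre of its underside; z up. Not to be touched.
- timer: white brew timer, 64 x 68 x 17 mm, loose on the table; bystander, not to be moved. Origin: centre of its underside.
- side_bowl: white bowl, 92 mm across, 60 mm high, loose on the table to the left of the turntable; bystander, not to be moved. Origin: centre of its underside.

How it is judged (in metres and radians):
At the end, for the whole second after the job is handed in: The tin's centre lies within 12 mm of the line from the turntable's axis out to the pointer, on the pointer's side; the platter is at rest; the tin and all three bowls stand upright at rest on the platter, their centres 60 to 100 mm from its axis (y of tin in the frame of stand between -0.012 and 0.012 m and x of tin in the frame of stand below -0.055 m and angular speed of platter below 0.05 rad/s and horizontal distance between tin and platter between 0.06 and 0.1 m and angle between each of tin, bowl_a, bowl_b, bowl_c's own z axis and vertical below 0.1 rad and linear speed of each of tin, bowl_a, bowl_b, bowl_c below 0.02 m/s and z of tin in the frame of platter between 0.008 and 0.02 m and horizontal distance between bowl_a and platter between 0.06 and 0.1 m and z of bowl_a in the frame of platter between 0.008 and 0.02 m and horizontal distance between bowl_b and platter between 0.06 and 0.1 m and z of bowl_b in the frame of platter between 0.008 and 0.02 m and horizontal distance between bowl_c and platter between 0.06 and 0.1 m and z of bowl_c in the frame of platter between 0.008 and 0.02 m); the robot touches nothing.
It fails at once if the robot touches the tin or a bowl on the turntable (contact force between any of the fingers, the arm and tin above 0.5 N or contact force between any of the fingers, the arm and bowl_a above 0.5 N or contact force between any of the fingers, the arm and bowl_b above 0.5 N or contact force between any of the fingers, the arm and bowl_c above 0.5 N).
It fails at once if the tin or a bowl is lifted off the turntable or tipped (height (world z) of any of tin, bowl_a, bowl_b, bowl_c above 0.045 m or height (world z) of any of tin, bowl_a, bowl_b, bowl_c below 0.02 m or angle between any of tin, bowl_a, bowl_b, bowl_c's own z axis and vertical above 0.25 rad).
It fails at once if a post of the turntable is taken between the fingers, or the turntable is pushed hard (over 30 N) (contact force between the fingers and platter above 30 N or (horizontal distance between the grasp point and post_0 below 0.009 m and contact force between the fingers and platter above 0.5 N) or (horizontal distance between the grasp point and post_1 below 0.009 m and contact force between the fingers and platter above 0.5 N) or (horizontal distance between the grasp point and post_2 below 0.009 m and contact force between the fingers and platter above 0.5 N) or (horizontal distance between the grasp point and post_3 below 0.009 m and contact force between the fingers and platter above 0.5 N)).
It fails at once if the turntable is whirled (over 2 rad/s) (angular speed of platter above 2 rad/s).
It fails at once if the timer or the bowl on the table is shifted by more than 20 mm (distance of any of timer, side_bowl from where it was at the start of the episode above 0.02 m).
It also fails if it takes over 58 s, if anything falls off the work surface, if the arm or the gripper's body presses on something with over 40 N, if the wrist force passes 120 N, or if a joint passes its speed limit or range.

## Working session

There is one attempt and no reset: what is moved stays moved. The work goes in short steps, Python scripts to look and compute and a tool call to move; the robot and the scene stay as the last step left them, time stands still between calls to the robot, and variables do not carry over. Pictures are saved under pics/ and viewed, at most 10 in all, crops included, and the job is handed in when it is done.

Besides the shell and the picture viewer there is one more tool, called after "Call:" as a command line: name --argument value ..., lists and objects as JSON in quotes. drive_tool: Moves the arm, as the interface text tells. Its arguments: {"type":"object","properties":{"rows":{"type":"array","items":{"type":"array","items":{"type":"array","items":{"type":"number","minimum":-1,"maximum":1}}}}},"required":["rows"]}

```bash
mkdir -p pics; cat > h.py <<'E'
from cell import env
import numpy as np, cv2
def w(p,at): return (p["pose"]@np.r_[at,1])[:3]
def look(names,cam="top",save=None,k=4):
    p=env.read_camera(cam); out={}
    if save: cv2.imwrite(f"pics/{save}.png",p["color"])
    for n in names:
        out[n]=[(round(d["score"],2),w(p,d["at"]).round(0).tolist()) for d in env.place_of(n,p)[:k]]
    return p,out
def project(p,X):
    q=np.linalg.inv(p["pose"])@np.r_[X,1]; u=p["camera_matrix"]@np.array([q[0],-q[1],-q[2]]); return u[:2]/u[2]
E
python3 - <<'E'
from h import *
for c in("top","scene"):
    p,o=look(["stand","pointer_tip","platter","post_0","tin","bowl_a","timer","side_bowl"],c,c+"0")
    print(c,p["pose"][:3,3])
    for k,v in o.items(): print(k,v)
s=env.state(); print(s["t"],s["eef_pos"],s["tcp_rot"],env.nose_length)
E
```

```text
top [ 476.93522961  138.03648917 1220.57504553]
stand []
pointer_tip [(0.54, [410.0, 35.0, 25.0]), (0.39, [517.0, -118.0, 67.0])]
platter [(0.88, [572.0, 8.0, 17.0])]
post_0 [(0.82, [630.0, 137.0, 65.0]), (0.71, [518.0, -121.0, 67.0]), (0.68, [697.0, -47.0, 69.0]), (0.62, [448.0, 65.0, 64.0])]
tin [(0.58, [603.0, -63.0, 32.0]), (0.18, [443.0, 414.0, -3.0])]
bowl_a [(0.72, [645.0, 40.0, 32.0]), (0.58, [502.0, -12.0, 35.0]), (0.55, [547.0, 82.0, 33.0]), (0.44, [590.0, 415.0, 4.0])]
timer [(0.89, [441.0, 414.0, 1.0]), (0.58, [545.0, 83.0, 32.0])]
side_bowl [(0.94, [589.0, 414.0, 2.0])]
scene [ -87.04545597 -655.85778736  515.17800378]
stand [(0.52, [412.0, 36.0, 30.0])]
pointer_tip [(0.76, [411.0, 35.0, 29.0])]
platter [(0.6, [573.0, 6.0, 16.0])]
post_0 [(0.95, [628.0, 134.0, 63.0]), (0.69, [700.0, -51.0, 67.0]), (0.65, [445.0, 69.0, 65.0]), (0.64, [515.0, -115.0, 66.0])]
tin [(0.91, [601.0, -60.0, 36.0])]
bowl_a [(0.96, [644.0, 38.0, 29.0]), (0.82, [544.0, 78.0, 29.0]), (0.61, [499.0, -15.0, 29.0]), (0.54, [590.0, 410.0, -1.0])]
timer [(0.88, [441.0, 414.0, -7.0])]
side_bowl [(0.74, [511.0, -112.0, 65.0]), (0.7, [589.0, 409.0, 0.0])]
0.9 [198.24958506 592.74122252 233.66990186] [3.14147213e+00 8.28277190e-06 2.81877626e+00] 19.0
```

View pics/top0.png

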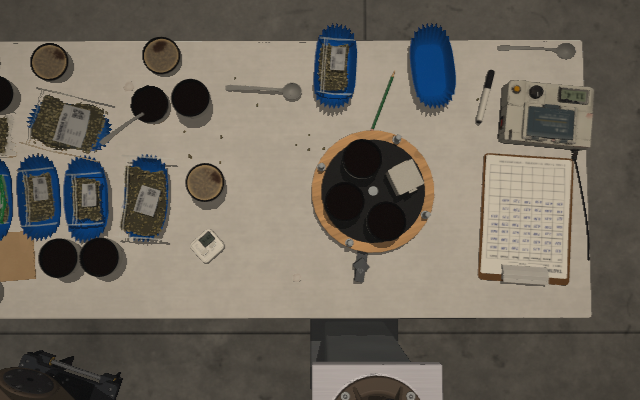

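View pics/scene0.png

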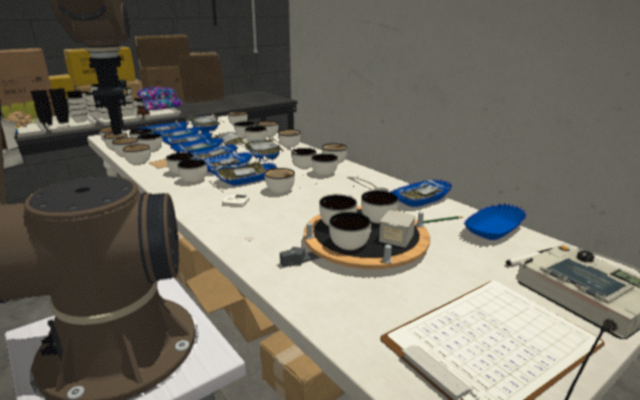

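The networks and the pictures agree:
- **Axis:** about (572.5, 8.5).
- **Pointer:** azimuth about 170.7°.
- **Tin:** azimuth about 292.9°, at top-view pixel (405,176).
- **Posts:** 65.5° + 90k.

Plan: close the fingers, go behind the 65.5° post on its counter-clockwise side, and push it about 122° clockwise along the arc.

Call:
drive_tool --rows '[[[-0.14, -0.0784, 0, 0, 0, 0, 0], [-0.14, -0.0784, 0, 0, 0, 0, 0], [-0.14, -0.0784, 0, 0, 0, 0, 0], [-0.14, -0.0784, 0, 0, 0, 0, 0], [-0.14, -0.0784, 0, 0, 0, 0, 0]]]'

```text
t: 1.52
eef_pos: [333.9, 443.3, 233.8]
tcp_rot: [3.141, 0.0, 2.819]
ft_force: [-0.1, 0.7, -0.5]
opening: 0.535
grip_force: 0.0
```

Call:
drive_tool --rows '[[[-0.14, -0.0784, 0, 0, 0, 0, 0], [-0.14, -0.0784, 0, 0, 0, 0, 0], [-0.14, -0.0784, 0, 0, 0, 0, 0], [-0.14, -0.0784, 0, 0, 0, 0, 0], [-0.14, -0.0784, 0, 0, 0, 0, 0]]]'

```text
t: 2.15
eef_pos: [468.8, 294.8, 233.8]
tcp_rot: [3.141, 0.0, 2.819]
ft_force: [-0.1, -0.1, -0.6]
opening: 0.023
grip_force: 0.0
```

Call:
drive_tool --rows '[[[-0.14, -0.0784, 0, 0, 0, 0, 0], [-0.14, -0.0784, 0, 0, 0, 0, 0], [-0.14, -0.0784, 0, 0, 0, 0, 0], [-0.14, -0.0784, 0, 0, 0, 0, 0], [-0.14, -0.0784, 0, 0, 0, 0, 0]]]'

```text
t: 2.78
eef_pos: [603.7, 146.3, 233.7]
tcp_rot: [3.141, 0.0, 2.819]
ft_force: [-0.4, 1.3, 0.2]
opening: 0.005
grip_force: 0.0
```

Call:
drive_tool --rows '[[[0, 0, 0, 0, 0, -0.033, 0], [0, 0, 0, 0, 0, 0, 0]]]'

```text
t: 3.02
eef_pos: [602.9, 147.0, 233.5]
tcp_rot: [-3.142, -0.0, 2.921]
ft_force: [-0.1, 0.2, 0.1]
opening: 0.003
grip_force: 0.0
```

Call:
drive_tool --rows '[[[0, 0, 0.18, 0, 0, 0, 0], [0, 0, 0.18, 0, 0, 0, 0], [0, 0, 0.16, 0, 0, 0, 0], [0, 0, 0.1, 0, 0, 0, 0], [0, 0, 0.06, 0, 0, 0, 0]]]'

```text
t: 3.65
eef_pos: [602.4, 147.9, 62.6]
tcp_rot: [-3.141, -0.001, 2.921]
ft_force: [0.6, 0.3, -0.3]
opening: 0.001
grip_force: 0.0
```

```bash
python3 - <<'E'
from h import *
p=env.read_camera("top"); im=p["color"]
for X in ([603,147,43],[630,136,67],[572.5,8.5,32]):
    print(project(p,X))
cv2.imwrite("pics/c1.png",cv2.resize(im[100:300,250:500],None,fx=3,fy=3))
p=env.read_camera("scene"); cv2.imwrite("pics/s1.png",cv2.resize(p["color"][150:300,250:480],None,fx=3,fy=3))
E
```

```text
[315.91346355 178.06680503]
[320.48440644 165.5989679 ]
[373.05513259 190.99529531]
```

View pics/s1.png

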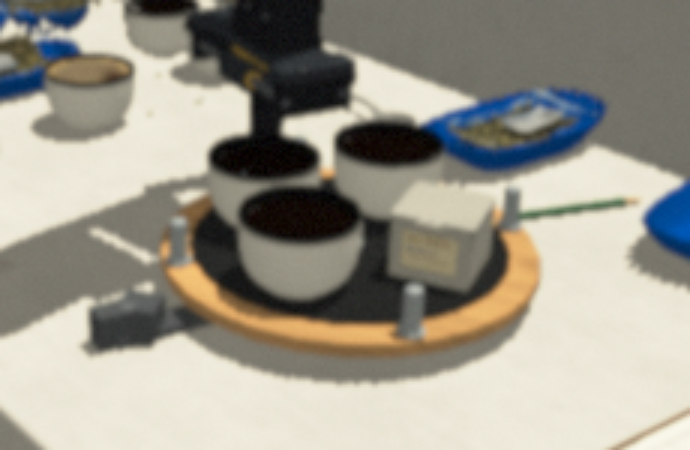

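The fingers stand behind the rear-left bowl just above the platter rim (crop pixel about (265,115)), with the gripper body above the bowls. Now a slow approach and first contact.

Call:
drive_tool --rows '[[[-0.02, -0.0005, 0, 0, 0, 0.0111, 0], [-0.02, -0.0005, 0, 0, 0, 0.0111, 0], [-0.015, -0.0005, 0, 0, 0, 0.0083, 0], [-0.015, -0.0005, 0, 0, 0, 0.0083, 0], [-0.015, -0.0005, 0, 0, 0, 0.0083, 0]]]'

```text
t: 4.38
eef_pos: [623.3, 140.9, 63.8]
tcp_rot: [3.141, 0.0, 2.773]
ft_force: [-1.5, 1.7, 0.3]
opening: 0.006
grip_force: 0.6
```

Call:
drive_tool --rows '[[[-0.02, -0.0005, 0, 0, 0, 0.0111, 0], [-0.02, -0.0005, 0, 0, 0, 0.0111, 0], [-0.02, -0.0005, 0, 0, 0, 0.0111, 0], [-0.02, -0.0005, 0, 0, 0, 0.0111, 0], [-0.02, -0.0005, 0, 0, 0, 0.0111, 0]]]'

```text
t: 5.0
eef_pos: [645.8, 129.7, 63.6]
tcp_rot: [3.142, -0.0, 2.598]
ft_force: [-1.1, 1.3, -0.0]
opening: 0.008
grip_force: 0.6
```

```bash
cat > m.py <<'E'
from h import *
C=np.array([572.5,8.5])
def az(v): return np.degrees(np.arctan2(v[1]-C[1],v[0]-C[0]))%360
s=env.state(); e=s["eef_pos"]
print("t",s["t"],"tool az",az(e).round(1),"r",np.hypot(*(np.array(e[:2])-C)).round(1),"z",e[2],"yaw",np.degrees(s["tcp_rot"][2]).round(1))
for c in("top","scene"):
    p,o=look(["post_0","tin","bowl_a","pointer_tip"],c,"m%s%d"%(c,s["t"]*10))
    for k,v in o.items(): print(c,k,[(a,az(b).round(1),np.hypot(b[0]-C[0],b[1]-C[1]).round(0),b[2]) for a,b in v])
E
python3 m.py
```

```text
t 5.0 tool az 58.8 r 141.6 z 63.601691659278536 yaw 148.8
top post_0 [(0.83, np.float64(320.1), np.float64(136.0), 65.0), (0.7, np.float64(231.8), np.float64(137.0), 67.0)]
top tin [(0.66, np.float64(277.0), np.float64(78.0), 31.0)]
top bowl_a [(0.8, np.float64(10.0), np.float64(78.0), 29.0), (0.68, np.float64(180.4), np.float64(78.0), 33.0), (0.44, np.float64(276.3), np.float64(78.0), 33.0)]
top pointer_tip []
scene post_0 [(0.89, np.float64(229.1), np.float64(137.0), 66.0), (0.73, np.float64(50.7), np.float64(135.0), 66.0), (0.72, np.float64(140.3), np.float64(138.0), 64.0)]
scene tin [(0.86, np.float64(276.8), np.float64(72.0), 35.0)]
scene bowl_a [(0.82, np.float64(182.6), np.float64(79.0), 30.0), (0.81, np.float64(6.1), np.float64(80.0), 30.0), (0.74, np.float64(96.9), np.float64(79.0), 31.0)]
scene pointer_tip [(0.68, np.float64(170.3), np.float64(163.0), 31.0)]
```

Contact is gentle at about 2 N, and the platter follows: posts at 50.5°, tin at 277°. About 106° remain.

Call:
drive_tool --rows '[[[-0.025, -0.0007, 0, 0, 0, 0.0139, 0], [-0.03, -0.0009, 0, 0, 0, 0.0167, 0], [-0.035, -0.0011, 0, 0, 0, 0.0194, 0], [-0.035, -0.0011, 0, 0, 0, 0.0194, 0], [-0.035, -0.0011, 0, 0, 0, 0.0194, 0]]]'

```text
t: 6.12
eef_pos: [676.3, 104.6, 63.6]
tcp_rot: [-3.141, -0.001, 2.319]
ft_force: [-1.5, -0.1, 0.3]
opening: 0.006
grip_force: 0.6
```

Call:
drive_tool --rows '[[[-0.035, -0.0011, 0, 0, 0, 0.0194, 0], [-0.035, -0.0011, 0, 0, 0, 0.0194, 0], [-0.035, -0.0011, 0, 0, 0, 0.0194, 0], [-0.035, -0.0011, 0, 0, 0, 0.0194, 0], [-0.035, -0.0011, 0, 0, 0, 0.0194, 0]]]'

```text
t: 6.75
eef_pos: [700.7, 68.5, 63.5]
tcp_rot: [-3.141, -0.001, 2.015]
ft_force: [-1.4, 0.9, 0.9]
opening: 0.004
grip_force: 0.6
```

```bash
python3 m.py
```

```text
t 6.75 tool az 25.1 r 141.6 z 63.50364609684843 yaw 115.4
top post_0 [(0.78, np.float64(285.7), np.float64(135.0), 66.0), (0.63, np.float64(107.4), np.float64(139.0), 67.0)]
top tin []
top bowl_a [(0.59, np.float64(337.2), np.float64(79.0), 30.0)]
top pointer_tip []
scene post_0 [(0.81, np.float64(195.1), np.float64(140.0), 67.0), (0.66, np.float64(286.3), np.float64(137.0), 67.0)]
scene tin [(0.96, np.float64(240.8), np.float64(73.0), 34.0)]
scene bowl_a [(0.88, np.float64(148.7), np.float64(78.0), 30.0), (0.78, np.float64(333.3), np.float64(81.0), 31.0), (0.68, np.float64(63.6), np.float64(78.0), 27.0), (0.62, np.float64(107.7), np.float64(426.0), -5.0)]
scene pointer_tip [(0.81, np.float64(171.3), np.float64(162.0), 32.0)]
```

Call:
drive_tool --rows '[[[-0.03, -0.0009, 0, 0, 0, 0.0167, 0], [-0.035, -0.0011, 0, 0, 0, 0.0194, 0], [-0.035, -0.0011, 0, 0, 0, 0.0194, 0], [-0.035, -0.0011, 0, 0, 0, 0.0194, 0], [-0.035, -0.0011, 0, 0, 0, 0.0194, 0]]]'

```text
t: 7.88
eef_pos: [713.1, 28.1, 63.6]
tcp_rot: [-3.141, -0.0, 1.719]
ft_force: [-1.2, 1.0, -0.2]
opening: 0.003
grip_force: 0.6
```

Call:
drive_tool --rows '[[[-0.035, -0.0011, 0, 0, 0, 0.0194, 0], [-0.035, -0.0011, 0, 0, 0, 0.0194, 0], [-0.035, -0.0011, 0, 0, 0, 0.0194, 0], [-0.035, -0.0011, 0, 0, 0, 0.0194, 0], [-0.035, -0.0011, 0, 0, 0, 0.0194, 0]]]'

```text
t: 8.5
eef_pos: [712.9, -15.4, 63.5]
tcp_rot: [-3.141, -0.0, 1.414]
ft_force: [-0.4, 0.6, -0.6]
opening: 0.006
grip_force: 0.6
```

Call:
drive_tool --rows '[[[-0.035, -0.0011, 0, 0, 0, 0.0194, 0], [-0.035, -0.0011, 0, 0, 0, 0.0194, 0], [-0.035, -0.0011, 0, 0, 0, 0.0194, 0], [-0.03, -0.0009, 0, 0, 0, 0.0167, 0], [-0.02, -0.0005, 0, 0, 0, 0.0111, 0]]]'

```text
t: 9.12
eef_pos: [701.8, -52.6, 63.6]
tcp_rot: [-3.141, -0.0, 1.144]
ft_force: [-0.3, 2.6, 0.3]
opening: 0.002
grip_force: 0.6
```

```bash
python3 m.py
```

```text
t 9.125 tool az 334.7 r 143.0 z 63.601969341181146 yaw 65.5
top post_0 [(0.91, np.float64(56.7), np.float64(136.0), 66.0)]
top tin [(0.52, np.float64(193.2), np.float64(77.0), 31.0)]
top bowl_a [(0.91, np.float64(98.6), np.float64(83.0), 33.0), (0.81, np.float64(15.7), np.float64(79.0), 32.0)]
top pointer_tip [(0.51, np.float64(194.3), np.float64(79.0), 31.0)]
scene post_0 [(0.9, np.float64(145.6), np.float64(139.0), 68.0), (0.79, np.float64(56.1), np.float64(139.0), 64.0), (0.76, np.float64(236.0), np.float64(137.0), 67.0), (0.61, np.float64(326.0), np.float64(137.0), 63.0)]
scene tin [(0.71, np.float64(188.8), np.float64(75.0), 35.0)]
scene bowl_a [(0.83, np.float64(12.3), np.float64(77.0), 29.0), (0.68, np.float64(285.4), np.float64(77.0), 30.0), (0.62, np.float64(97.6), np.float64(79.0), 31.0)]
scene pointer_tip [(0.71, np.float64(169.9), np.float64(162.0), 31.0), (0.53, np.float64(57.7), np.float64(141.0), 66.0)]
```

About 20° remain. I'll push 17°, then measure.

Call:
drive_tool --rows '[[[-0.03, -0.0015, 0, 0, 0, 0.0167, 0], [-0.035, -0.0015, 0, 0, 0, 0.0194, 0], [-0.035, -0.0015, 0, 0, 0, 0.0194, 0], [-0.03, -0.0015, 0, 0, 0, 0.0167, 0], [-0.02, -0.0005, 0, 0, 0, 0.0111, 0]]]'

```text
t: 10.25
eef_pos: [681.6, -84.1, 63.6]
tcp_rot: [-3.142, -0.0, 0.882]
ft_force: [0.2, 1.2, -1.4]
opening: 0.006
grip_force: 0.6
```

Call:
drive_tool --rows '[[[-0.015, -0.0005, 0, 0, 0, 0.0083, 0], [0, 0, 0, 0, 0, 0, 0]]]'

```text
t: 10.5
eef_pos: [679.2, -87.0, 63.7]
tcp_rot: [3.142, 0.0, 0.857]
ft_force: [-0.5, 0.4, -0.0]
opening: 0.005
grip_force: 0.0
```

```bash
python3 m.py; ls pics|tail -4; python3 - <<'E'
from h import *
p=env.read_camera("top"); im=cv2.resize(p["color"][110:290,280:470],None,fx=3,fy=3,interpolation=cv2.INTER_CUBIC)
a,b=[tuple(int(v) for v in 3*(project(p,X)-[280,110])) for X in ([572.5,8.5,84],[572.5-163*.9869,8.5+163*.1616,84])]
cv2.line(im,a,b,(0,0,255),1); cv2.imwrite("pics/c2.png",im)
E
```

```text
t 10.5 tool az 318.1 r 143.2 z 63.677298405462835 yaw 49.1
top post_0 [(0.94, np.float64(40.4), np.float64(140.0), 66.0)]
top tin [(0.77, np.float64(175.1), np.float64(77.0), 33.0)]
top bowl_a [(0.7, np.float64(269.6), np.float64(75.0), 29.0), (0.67, np.float64(358.2), np.float64(80.0), 35.0), (0.65, np.float64(82.6), np.float64(81.0), 31.0)]
top pointer_tip [(0.47, np.float64(87.7), np.float64(405.0), 4.0)]
scene post_0 [(0.91, np.float64(220.0), np.float64(139.0), 67.0), (0.69, np.float64(39.1), np.float64(137.0), 67.0), (0.67, np.float64(130.1), np.float64(141.0), 65.0)]
scene tin [(0.88, np.float64(172.0), np.float64(75.0), 35.0)]
scene bowl_a [(0.98, np.float64(83.9), np.float64(80.0), 28.0), (0.97, np.float64(271.1), np.float64(78.0), 34.0), (0.96, np.float64(358.2), np.float64(78.0), 29.0)]
scene pointer_tip [(0.74, np.float64(171.4), np.float64(163.0), 31.0), (0.33, np.float64(107.8), np.float64(429.0), -6.0), (0.2, np.float64(309.7), np.float64(138.0), 64.0)]
mtop91.png
s1.png
scene0.png
top0.png
```

View pics/c2.png

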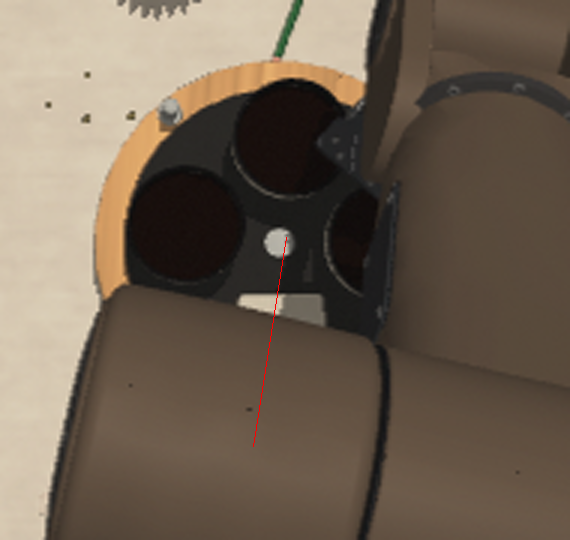

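The forearm hides the tin from the top camera (only its edge shows at about (282,308), beside the red line). I'll back off, rise and swing aside to measure with a clear view.

Call:
drive_tool --rows '[[[0.03, 0, 0, 0, 0, 0, 0], [0.03, 0.02, 0, 0, 0, 0, 0], [0, 0, -0.15, 0, 0, 0, 0], [0, 0, -0.2, 0, 0, 0, 0], [0, 0, -0.2, 0, 0, 0, 0]]]'

```text
t: 11.68
eef_pos: [693.2, -78.5, 202.6]
tcp_rot: [-3.141, -0.0, 0.858]
ft_force: [0.8, 0.4, 0.1]
opening: 0.004
grip_force: 0.0
```

Call:
drive_tool --rows '[[[-0.15, 0.13, 0, 0, 0, 0, 0], [-0.15, 0.13, 0, 0, 0, 0, 0], [-0.15, 0.13, 0, 0, 0, 0, 0], [-0.15, 0.13, 0, 0, 0, 0, 0], [-0.15, 0.13, 0, 0, 0, 0, 0]]]'

```text
t: 12.3
eef_pos: [693.4, -328.4, 201.2]
tcp_rot: [3.141, -0.0, 0.858]
ft_force: [-0.3, 0.9, 0.1]
opening: 0.006
grip_force: 0.0
```

```bash
python3 m.py; python3 - <<'E'
from h import *
p=env.read_camera("top"); im=cv2.resize(p["color"][120:300,280:470],None,fx=3,fy=3,interpolation=cv2.INTER_CUBIC)
for z,c in((84,(0,0,255)),(32,(0,255,0))):
    a,b=[tuple(int(round(v)) for v in 3*(project(p,X)-[280,120])) for X in ([572.5,8.5,z],[572.5-163*.9869,8.5+163*.1616,z])]
    cv2.line(im,a,b,c,1)
cv2.imwrite("pics/c3.png",im)
E
```

```text
t 12.3 tool az 289.7 r 357.9 z 201.22198404737256 yaw 49.1
top post_0 [(0.88, np.float64(310.3), np.float64(138.0), 62.0), (0.85, np.float64(128.4), np.float64(135.0), 67.0), (0.66, np.float64(40.6), np.float64(139.0), 68.0), (0.63, np.float64(218.8), np.float64(138.0), 68.0)]
top tin [(0.92, np.float64(176.5), np.float64(74.0), 33.0), (0.18, np.float64(268.1), np.float64(74.0), 28.0)]
top bowl_a [(0.88, np.float64(82.2), np.float64(84.0), 31.0), (0.82, np.float64(358.2), np.float64(80.0), 32.0), (0.69, np.float64(267.3), np.float64(75.0), 30.0)]
top pointer_tip [(0.81, np.float64(172.3), np.float64(161.0), 28.0)]
scene post_0 [(0.94, np.float64(308.6), np.float64(140.0), 64.0), (0.92, np.float64(40.3), np.float64(138.0), 64.0), (0.91, np.float64(219.5), np.float64(139.0), 67.0), (0.81, np.float64(130.1), np.float64(142.0), 66.0)]
scene tin [(0.55, np.float64(172.6), np.float64(74.0), 31.0), (0.4, np.float64(108.2), np.float64(428.0), -10.0)]
scene bowl_a [(0.94, np.float64(269.6), np.float64(79.0), 31.0), (0.83, np.float64(357.3), np.float64(76.0), 30.0), (0.82, np.float64(81.2), np.float64(81.0), 28.0)]
scene pointer_tip [(0.91, np.float64(170.7), np.float64(164.0), 29.0)]
```

View pics/c3.png

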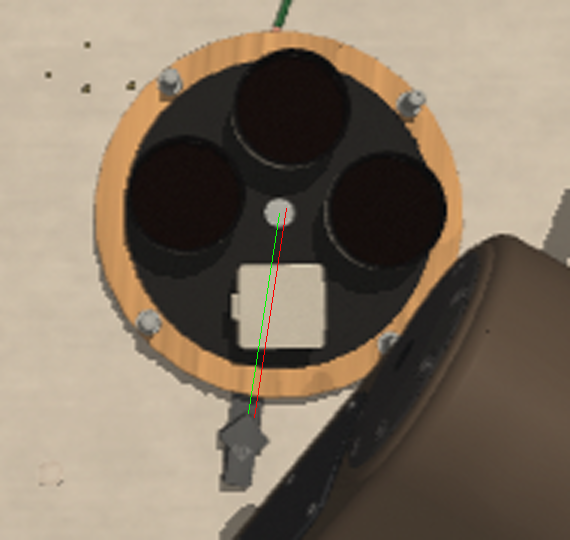

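The clear view shows the lid centred at crop pixel (282,306), about 10 px (8 mm) right of the red pointer line at lid height. That is about 6° more clockwise, which agrees with the top network (176.5° against 170.7°). I'll return the same way and push 6° further.

Call:
drive_tool --rows '[[[0.15, -0.13, 0, 0, 0, 0, 0], [0.15, -0.13, 0, 0, 0, 0, 0], [0.15, -0.13, 0, 0, 0, 0, 0], [0.15, -0.13, 0, 0, 0, 0, 0], [0.15, -0.13, 0, 0, 0, 0, 0]]]'

```text
t: 13.48
eef_pos: [692.6, -76.7, 201.5]
tcp_rot: [3.141, -0.0, 0.858]
ft_force: [0.4, -0.7, 0.4]
opening: 0.006
grip_force: 0.0
```

Call:
drive_tool --rows '[[[0, 0, 0.18, 0, 0, 0, 0], [0, 0, 0.18, 0, 0, 0, 0], [0, 0, 0.13, 0, 0, 0, 0], [0, 0, 0.06, 0, 0, 0, 0], [-0.02, -0.02, 0, 0, 0, 0, 0]]]'

```text
t: 14.1
eef_pos: [685.6, -79.1, 63.3]
tcp_rot: [-3.141, 0.0, 0.858]
ft_force: [0.1, -0.6, 0.7]
opening: 0.006
grip_force: 0.0
```

Call:
drive_tool --rows '[[[-0.02, 0, 0, 0, 0, 0, 0], [-0.015, 0, 0, 0, 0, 0, 0], [0, 0, 0, 0, 0, 0, 0]]]'

```text
t: 14.48
eef_pos: [680.2, -86.3, 64.6]
tcp_rot: [3.14, -0.001, 0.857]
ft_force: [-0.2, 0.3, -0.3]
opening: 0.003
grip_force: 0.0
```

Call:
drive_tool --rows '[[[-0.015, -0.0005, 0, 0, 0, 0.0083, 0], [-0.015, -0.0005, 0, 0, 0, 0.0083, 0], [-0.015, -0.0005, 0, 0, 0, 0.0083, 0], [-0.012, -0.0003, 0, 0, 0, 0.0067, 0], [-0.008, -0.0003, 0, 0, 0, 0.0044, 0]]]'

```text
t: 15.1
eef_pos: [668.4, -97.5, 63.6]
tcp_rot: [3.142, -0.0, 0.743]
ft_force: [0.9, 0.1, -0.0]
opening: 0.003
grip_force: 0.5
```

Call:
drive_tool --rows '[[[0, 0, 0, 0, 0, 0, 0], [0.03, 0, 0, 0, 0, 0, 0], [0.02, 0.02, 0, 0, 0, 0, 0], [0, 0, -0.15, 0, 0, 0, 0], [0, 0, -0.2, 0, 0, 0, 0]]]'

```text
t: 15.72
eef_pos: [681.0, -92.3, 150.9]
tcp_rot: [-3.139, 0.001, 0.745]
ft_force: [0.9, -0.6, 0.2]
opening: 0.002
grip_force: 0.0
```

Call:
drive_tool --rows '[[[0, 0, -0.2, 0, 0, 0, 0], [-0.15, 0.15, 0, 0, 0, 0, 0], [-0.15, 0.15, 0, 0, 0, 0, 0], [-0.15, 0.15, 0, 0, 0, 0, 0], [-0.15, 0.15, 0, 0, 0, 0, 0]]]'

```text
t: 16.35
eef_pos: [672.6, -306.1, 201.2]
tcp_rot: [3.141, -0.0, 0.745]
ft_force: [1.0, 0.3, 1.1]
opening: 0.006
grip_force: 0.0
```

Call:
drive_tool --rows '[[[-0.15, 0.12, 0, 0, 0, 0, 0], [-0.1, 0.1, 0, 0, 0, 0, 0], [0, 0, 0, 0, 0, 0, 0]]]'

```text
t: 16.73
eef_pos: [663.1, -389.8, 200.4]
tcp_rot: [-3.141, 0.0, 0.742]
ft_force: [0.9, 0.2, 0.7]
opening: 0.006
grip_force: 0.0
```

```bash
python3 m.py; python3 - <<'E'
from h import *
p=env.read_camera("top"); im=cv2.resize(p["color"][120:300,280:470],None,fx=3,fy=3,interpolation=cv2.INTER_CUBIC)
for z,c in((84,(0,0,255)),(30,(0,255,0))):
    a,b=[tuple(int(round(v)) for v in 3*(project(p,X)-[280,120])) for X in ([572.5,8.5,z],[572.5-163*.9869,8.5+163*.1616,z])]
    cv2.line(im,a,b,c,1)
cv2.imwrite("pics/c4.png",im)
E
```

```text
t 16.725 tool az 282.8 r 408.5 z 200.36403982600922 yaw 42.5
top post_0 [(0.78, np.float64(34.9), np.float64(137.0), 63.0), (0.69, np.float64(304.9), np.float64(137.0), 64.0), (0.67, np.float64(213.6), np.float64(140.0), 64.0), (0.65, np.float64(121.2), np.float64(136.0), 66.0)]
top tin [(0.72, np.float64(169.7), np.float64(76.0), 30.0)]
top bowl_a [(0.94, np.float64(261.8), np.float64(73.0), 30.0), (0.67, np.float64(75.4), np.float64(85.0), 30.0), (0.56, np.float64(351.7), np.float64(79.0), 32.0)]
top pointer_tip [(0.55, np.float64(171.0), np.float64(163.0), 27.0), (0.49, np.float64(170.0), np.float64(78.0), 31.0)]
scene post_0 [(0.94, np.float64(124.0), np.float64(140.0), 65.0), (0.92, np.float64(304.3), np.float64(137.0), 65.0), (0.87, np.float64(34.4), np.float64(139.0), 65.0), (0.82, np.float64(214.1), np.float64(138.0), 69.0)]
scene tin [(0.22, np.float64(87.4), np.float64(404.0), 0.0)]
scene bowl_a [(0.95, np.float64(351.3), np.float64(76.0), 32.0), (0.94, np.float64(262.8), np.float64(76.0), 30.0), (0.68, np.float64(76.9), np.float64(78.0), 32.0)]
scene pointer_tip [(0.8, np.float64(170.3), np.float64(164.0), 31.0)]
```

View pics/c4.png

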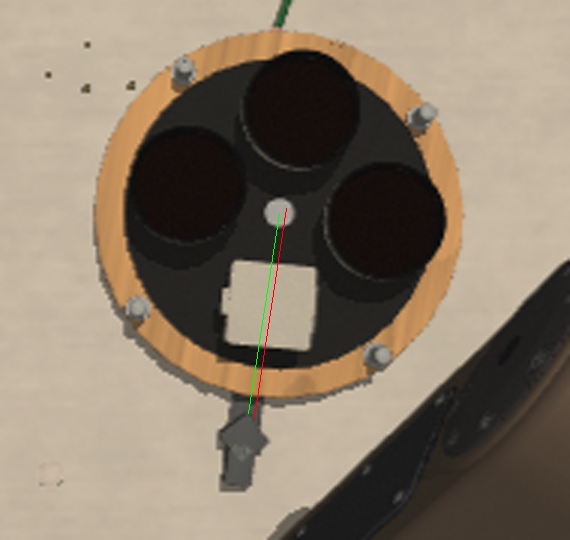

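The lid centre at crop pixel (272,305) now lies on the red pointer line (x≈272.5 there). The tin network reads 169.7° against the pointer's 170.7°, the bowls sit 73 to 85 mm from the axis, and the hand is clear. Handing in.

```bash
python3 -c "
from cell import env
print(env.job_done())"
```

```text
the job is handed in; nothing more can be done
None
```

I turned the platter until the tin stood at the pointer, about 1° (1–2 mm) off the arrow's line in the last measurement, and handed the job in with the hand clear; it returned no verdict.

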